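Start the heated stirrer and its timer

ROBOT

A 6-joint arm with a two-finger parallel gripper is mounted at the origin on the work surface. World frame = base frame: x ahead of the robot, y to its left, z up, the work surface at z = 0. Lengths are in mm, angles in rad, forces in N, time in s.
With the tool pointing down it reaches from about 350 to 775 mm from the base axis. Payload 7.3 kg.
Tool frame: the origin (TCP) lies on the mounting face of the last link; the fingertips stand 178 mm ahead of it and the grasp point (between the pads) lies 159 mm ahead of it; z points along the fingers, y is the line along which they close (so a half turn about z gives the same grasp; the last joint's range is limited). The gripper opens to 92 mm and grips with 3 to 60 N. Pads are 19 mm wide; open, the fingers measure 130 mm over their backs; the gripper's body (75 mm by 190 mm) begins 47 mm behind the grasp point.
Start: joints at [1.011, 0.342, 1.524, -0, 1.275, -0.146], TCP at [211.077, 480.702, 404.741] pointing down, gripper open.
Joint ranges: [-2.53, 2.53], [-0.77, 2.02], [0.04, 2.7], [-1, 4.14], [0.28, 2.66], [-3.11, 3.11]. Speed limits (rad/s): [2.57, 2.57, 3.14, 3.14, 3.14, 3.14].

INTERFACE

Orientations are given as [roll, pitch, yaw] about the fixed x, y, z axes, in that order (R = Rz(yaw) Ry(pitch) Rx(roll)).
In Python, from plant import bot, workorder, telemetry, capture gives the robot as it stands (bot), with the cameras as plain functions, the job (workorder) and the readings (telemetry).
- The arm moves only by the tool shift_gripper, called after ">>>" by a JSON object that holds its "op" and its "data". Schema: {"type":"object","properties":{"plan":{"type":"array","items":{"type":"array","items":{"type":"array","items":{"type":"number"},"minItems":5,"maxItems":5},"minItems":1,"maxItems":5},"minItems":1,"maxItems":1},"only":{"type":"string"},"quiet":{"type":"boolean"},"lines":{"type":"string"}},"required":["plan"],"additionalProperties":false}. plan is a list that holds a single list of rows (three levels of brackets), with 1 to 5 rows, each of 5 numbers: the finger opening in mm, then dx, dy, dz in mm, then a turn about the tool's z in rad; each row is the pose to reach, as a shift and turn from the pose commanded when the call began, along the tool's axes at that moment; what a row does not reach only later rows make up. A row lasts 1/8 s, in which the tool goes at most 62.5 mm and 0.188 rad, less where a joint would pass 70% of its speed; a pose out of reach is approached as far as the arm can. The fingers move at their own pace and stop on an object; the grip force is fixed at half the most. Time passes only in rows, so rows that do not move let the fingers close. The tool returns the time, the measured TCP pose, the force, the opening and the grip force at its end. only (a regular expression) keeps the lines of the reply that match it, lines (a string "A,B") keeps lines A to B, and quiet returns only ok. Input that does not fit is refused with a message, and nothing moves.
- telemetry.get_obs(): the state, without advancing time (a new reading comes with each control period).
- capture(name): name is "side" or "top"; returns a dict with "color" (420x560x3 uint8, red, green, blue), "K" (3x3 intrinsics, pixels), "k1" (the pictures are not rectified: a ray, as slopes to the right and down, at radius r is drawn at 1 + k1 r^2 times it, then the intrinsics apply), "R" (3x3) and "t" (3): a world point X has camera coordinates R X + t. Camera axes: x right, y down, z forward; pixel columns grow to the right and rows downward; lengths in mm; the calibration is good to about 2 mm. A picture is of the moment at which its call begins. There is no depth.
- workorder.close_job(): hands the job in; it is judged then, once.
The state is a dict: "time": time; "joint_positions": joint angles; "dq": joint speeds; "tau": joint torques, N m; "tool_pos": TCP position; "tcp_rot": TCP orientation; "contact_force": force on the tool from outside, world axes, zero at the start; "moment": the same for the moment, N m; "grip_width": finger opening in mm; "finger_force": force on a finger pad.
Only numpy, scipy, OpenCV 4.12 (cv2) and the standard library are available. Lean on these libraries where they do the work, as an engineer would, in place of code of your own. Each camera call takes 0.05 s, during which the arm holds its last target. There are 200 camera calls.

TASK

Start the run on the hotplate stirrer: on its front panel press in the round power key, then the square stir key and only then the long heat key, each lightly with the fingertips until it is fully in (they stay in), and then start the time by tapping the long start bar on the bench timer and letting it spring back. Do not turn the knobs, press the timer's small round clear key, lift or shove the timer, or disturb the flask on the plate or anything else on the bench.

Things in the scene. Friction and masses are not known exactly. Their poses are not given: they have to be found in the camera images.
- hotplate: Hotplate stirrer, fixed: 300 mm deep (its x), 240 wide (y), charcoal with a white rear housing. Origin: centre of its underside; its front (-x) faces the robot. A 12 mm upright rod at the far left corner (140, 108 mm from the origin) is 300 high. White square plate on top, 185 x 185, its top 104 high, centred 52 mm behind the origin.
- panel (a point): Middle of the hotplate's charcoal front panel surface (240 wide, 100 deep, rising away from the robot at 10 degrees), 54 mm high, 100 mm before the hotplate's origin; axes as the hotplate's. Row from left (+y) to right: speed knob at y = 88 mm, power key 42, stir key 0, heat key -42, heat knob -88. Dark display windows lie flat behind the keys.
- power_key_top (a point): Centre of the top of the round grey power key, 18 mm across, the left of the three keys; out, it stands 10 mm proud. z is the panel's normal (leans 10 degrees to the robot). The key goes in along -z by 4 mm at about 2.5 N and stays where it is left; from there the cap gives up to 3 mm more on a spring (3 N rising to 9.5 N), then is rigid. Some 6 N puts it fully in.
- stir_key_top (a point): Centre of the top of the square stir key, 18 x 18 mm, the middle key. Moves like the power key.
- heat_key_top (a point): Centre of the top of the long heat key, 28 mm along y, 14 mm along x, at the right of the three keys. Moves like the power key.
- power_key (a joint): Travel of the power key in m: 0 out (off), 0.004 fully in (on).
- stir_key (a joint): Travel of the stir key in m: 0 out (off), 0.004 fully in (on).
- heat_key (a joint): Travel of the heat key in m: 0 out (off), 0.004 fully in (on).
- speed_knob_mark (a point): White pointer mark on top of the left black knob (34 mm across at its foot, 27 at its top, 20 high), 12.5 mm from its axis; turns easily.
- heat_knob_mark (a point): The same on the right knob.
- flask: Stoppered amber conical flask, 85 mm across the foot, 146 high, 0.35 kg, standing loose near the middle of the plate. Origin: centre of its underside.
- timer: White bench timer, loose on rubber feet: 76 mm deep (x), 96 wide (y), 22 high, about 0.18 kg, left or right of the hotplate (a calculator on the other side). Origin: centre of its underside; z up, front (-x) roughly to the robot. Flat display on the far half; on the near half the long start bar (left) and the small round clear key (right), 52 mm apart.
- start_bar_top (a point): Centre of the top of the timer's start bar, 40 mm along y, 16 mm along x, standing 8 mm proud (30 mm above the bench); sprung: 1 N to begin, 9 N fully down after 5 mm.
- start_bar (a joint): Travel of the start bar in m: 0 up, 0.005 fully down; springs back.
- clear_key (a joint): Travel of the timer's clear key (round, 12 mm across, 6 mm proud) in m: 0 up, 0.005 fully down; sprung like the start bar.
- calculator: Silver pocket calculator, loose, 126 mm deep, 76 wide, 15 high, with 20 small keys. Origin: centre of its underside.
- brown_bottle: Amber reagent bottle, 72 mm across, 160 high, behind on the left; loose.
- white_bottle: White plastic jar, 62 mm across, 115 high, behind on the right; loose.
- pour_beaker: Clear plastic beaker, 92 mm across the rim, 130 high, at the left; loose.
- notebook: Lab notebook, 212 x 150 x 14 mm, loose, at the right.
- spatula: Flat steel spatula, 160 mm long (along y), 18 wide, 5 thick, lying loose on the notebook.

How it is judged (in metres and radians):
On the way, in this order (a step that is already met when the one before it is completed fails the run):
1. the power key is in (value of joint power_key above 0.003 m), for 0.1 s.
2. the stir key is in (value of joint stir_key above 0.003 m), for 0.1 s.
3. the heat key is in (value of joint heat_key above 0.003 m), for 0.1 s.
4. the timer's start bar is pressed down (2 mm or more) (value of joint start_bar above 0.002 m), for 0.04 s.
At the end, for the whole second after the job is handed in: All three hotplate keys are in (3 of 4 mm or more), the timer's start bar is up again, the timer lies flat and at rest within 20 mm of where it was, and the flask stands upright within 15 mm of where it was (value of joint each of power_key, stir_key, heat_key above 0.003 m and value of joint each of start_bar, clear_key below 0.001 m and distance of timer from where it was at the start of the episode below 0.02 m and angle between each of timer, flask's own z axis and vertical below 0.05 rad and linear speed of timer below 0.01 m/s and distance of flask from where it was at the start of the episode below 0.015 m); the robot touches nothing.
It fails at once if a control is pressed out of order: stir before power is in, heat before stir is in, or the timer's start bar before heat is in ((value of joint stir_key above 0.0015 m and value of joint power_key below 0.003 m) or (value of joint heat_key above 0.0015 m and value of joint stir_key below 0.003 m) or (value of joint start_bar above 0.0015 m and value of joint heat_key below 0.003 m)).
It fails at once if the timer's clear key is pressed (1.5 mm) or a hotplate knob is turned (its mark moves 5 mm) (value of joint clear_key above 0.0015 m or distance of any of speed_knob_mark, heat_knob_mark from where it was at the start of the episode above 0.005 m).
It fails at once if the hotplate or the timer is pressed with more than 20 N (contact force between any of the fingers, the arm and hotplate above 20 N or contact force between any of the fingers, the arm and timer above 20 N).
It fails at once if the timer is lifted (8 mm), tipped or shoved (20 mm) (height (world z) of timer above 0.008 m or angle between timer's own z axis and vertical above 0.2 rad or distance of timer from where it was at the start of the episode above 0.02 m).
It fails at once if the flask is tipped or moved 15 mm, or another thing on the bench is moved 20 mm (distance of flask from where it was at the start of the episode above 0.015 m or angle between flask's own z axis and vertical above 0.15 rad or distance of any of calculator, brown_bottle, white_bottle, pour_beaker, notebook, spatula from where it was at the start of the episode above 0.02 m).
It also fails if it takes over 51 s, if anything falls off the work surface, if the arm or the gripper's body presses on something with over 40 N, if the wrist force passes 120 N, or if a joint passes its speed limit or range.

## Working session

There is one attempt and no reset: what is moved stays moved. The work goes in short steps, Python scripts to look and compute and a tool call to move; the robot and the scene stay as the last step left them, time stands still between calls to the robot, and variables do not carry over. Pictures are saved under pics/ and viewed, at most 10 in all, crops included, and the job is handed in when it is done.

```bash
ls; mkdir -p pics; python3 - <<'E'
from plant import bot, workorder, telemetry, capture
import cv2
o=telemetry.get_obs();print({k:o[k] for k in('time','tool_pos','tcp_rot','contact_force','grip_width')})
for n in('side','top'):
    c=capture(n);cv2.imwrite(f'pics/{n}0.png',c['color'][:,:,::-1]);print(n,c['K'],c['k1'],c['R'],c['t'])
E
```

```text
pics
plant.py
{'time': 0.0, 'tool_pos': array([211.00319679, 480.57604989, 404.03919791]), 'tcp_rot': array([-3.14002667e+00, -2.33156967e-04,  2.72778309e+00]), 'contact_force': array([-0.32717682,  0.52613997,  0.1519075 ]), 'grip_width': 91.67635056757875}
side [[479.80751001   0.         280.63270199]
 [  0.         479.80751001 212.40999969]
 [  0.           0.           1.        ]] -0.1601933882230148 [[ 0.9545201  -0.29790641 -0.01196428]
 [-0.16641759 -0.49906304 -0.85043593]
 [ 0.24737938  0.81374926 -0.52594257]] [-562.09560032  153.01572015 1351.04999922]
top [[489.56320897   0.         269.57724629]
 [  0.         489.56320897 209.77632206]
 [  0.           0.           1.        ]] 0.02536853370401135 [[-0.03032688 -0.99953659  0.00262494]
 [-0.98800205  0.02957883 -0.15158182]
 [ 0.15143393 -0.00719045 -0.98844123]] [  -8.85741031  571.49234638 1629.79726138]
```

View pics/side0.png

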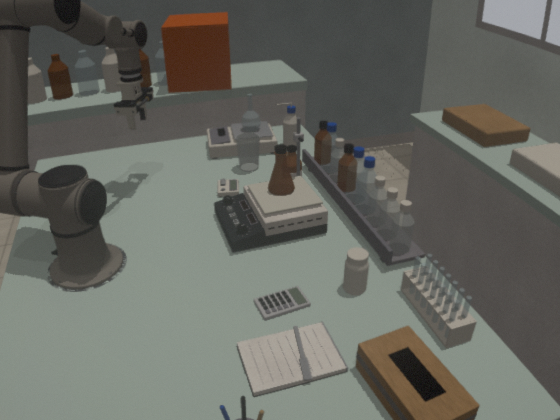

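View pics/top0.png

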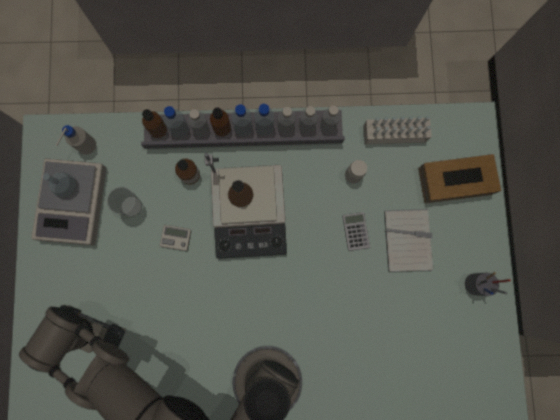

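The side view shows the hotplate at (270,212), the timer left of it at (228,187) and the calculator at (282,302). In the top view the panel is at (250,240), the timer at (176,238) and its start bar at about (168,242). I'll enlarge both.

```bash
python3 - <<'E'
import cv2,numpy as np
a=cv2.imread('pics/top0.png')[215:265,155:295];b=cv2.imread('pics/side0.png')[170:245,205:335]
f=lambda i,s:np.clip(cv2.resize(i,None,fx=s,fy=s,interpolation=cv2.INTER_CUBIC)*1.9,0,255).astype('uint8')
A=f(a,5.7);B=f(b,4.5);w=800
p=lambda i:cv2.copyMakeBorder(i,0,0,0,w-i.shape[1],cv2.BORDER_CONSTANT) 
o=np.vstack([p(A[:, :800]),p(B)])[:600];print(o.shape,A.shape);cv2.imwrite('pics/z0.png',o)
E
```

```text
(600, 800, 3) (285, 798, 3)
```

View pics/z0.png

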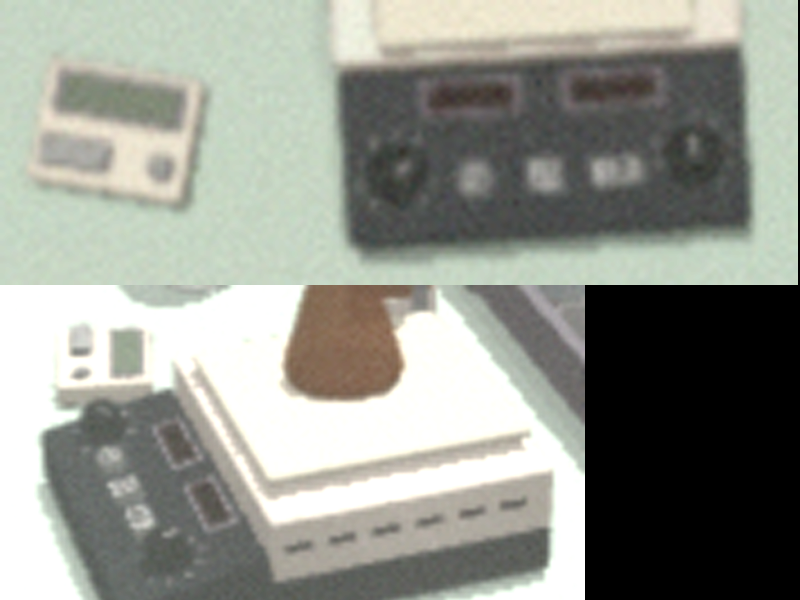

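The enlargement shows the grey keys in a row: in the top view at power (238,246), stir (251,246), heat (263,245), start bar (168,242), clear (183,244). In the side view they are at power (229,208), stir (232,216), heat (235,221), bar (223,182), clear (223,190). I'll refine these with centroids and triangulate.

```bash
cat >h.py <<'E'
import numpy as np,cv2
from plant import bot, workorder, telemetry, capture
def grab(n,k=6):
    cs=[capture(n) for _ in range(k)];c=cs[0];c['m']=np.mean([x['color'].astype(float) for x in cs],0);return c
def ray(c,p):
    d=((np.array(p)-c['K'][:2,2])/c['K'][0,0]);u=d.copy()
    for _ in range(20):u=d/(1+c['k1']*(u@u))
    R=c['R'];v=R.T@np.r_[u,1];return -R.T@c['t'],v/np.linalg.norm(v)
def tri(c1,p1,c2,p2):
    a,u=ray(c1,p1);b,v=ray(c2,p2);s=np.linalg.lstsq(np.c_[u,-v],b-a,rcond=None)[0]
    P,Q=a+s[0]*u,b+s[1]*v;return (P+Q)/2,np.linalg.norm(P-Q)
def onz(c,p,z):
    a,u=ray(c,p);return a+u*(z-a[2])/u[2]
def cen(c,p,r,sign):
    x,y=np.round(p).astype(int);S=8
    g=c['m'].mean(2)[y-r[1]:y+r[1]+1,x-r[0]:x+r[0]+1]*sign
    g=cv2.resize(g,None,fx=S,fy=S,interpolation=cv2.INTER_CUBIC)
    t=(np.percentile(g,10)+np.percentile(g,97))/2;n,l,st,ce=cv2.connectedComponentsWithStats((g>t).astype('uint8'))
    mid=(np.array(g.shape[::-1])-1)/2
    i=1+np.argmin([np.linalg.norm(q-mid)-(0.05*a) ** .5 for q,a in zip(ce[1:],st[1:,4])])
    return (ce[i]+.5)/S-.5+[x-r[0],y-r[1]],st[i,2:]/S
E
python3 - <<'E'
from h import *
T=grab('top');S=grab('side')
np.save('T.npy',T,allow_pickle=True);np.save('S.npy',S,allow_pickle=True)
D={'power':((238.3,246.2),(229.4,208.4),1),'stir':((250.6,245.7),(232.3,215.8),1),'heat':((263.2,244.8),(235.4,221.3),1),
'bar':((168.3,241.7),(223.2,181.6),-1),'clear':((183.1,244.3),(222.8,189.6),-1)}
for k,(a,b,s) in D.items():
    ra=(6,5) if k!='bar' else (8,5)
    pa,wa=cen(T,a,ra if s>0 else ((8,5) if k=='bar' else (4,4)),s);pb,wb=cen(S,b,(5,4) if s>0 else ((4,5) if k=='bar' else (4,3)),s)
    X,e=tri(T,pa,S,pb);X0,e0=tri(T,a,S,b)
    print(k,pa.round(1),wa,pb.round(1),wb,X.round(1),round(e,1),'eye',X0.round(1),round(e0,1))
for n,p in dict(fl=(155+352/5.7,215+247/5.7),fr=(155+750/5.7,215+232/5.7)).items():print(n,onz(T,p,40).round(1))
E
```

```text
power [237.8 245.7] [  5.75   6.25 222.75] [229.1 207.7] [  5.75    4.5   172.125] [448.5  84.2  60.5] 2.9 eye [448.   82.5  58.7] 1.0
stir [250.1 245.2] [  6.375   5.875 256.875] [232.  214.3] [  7.      5.375 182.875] [448.9  42.9  60.3] 3.4 eye [448.3  41.4  55.8] 1.6
heat [262.5 244.5] [  9.125   5.5   307.625] [235.7 221.2] [  6.5    6.   226.75] [450.4   1.3  60.5] 2.3 eye [449.2  -0.9  61.6] 2.4
bar [167.8 241.4] [ 13.25    7.5   605.375] [222.4 182.2] [  5.25    7.    242.375] [473.1 325.   24.5] 3.4 eye [473.8 322.4  27.9] 0.4
clear [182.9 244.1] [  4.75    4.875 149.875] [222.5 189.3] [ 4.5    2.875 76.5  ] [462.8 273.6  24.4] 2.7 eye [462.9 273.   23.2] 1.4
fl [411.3 156.9  40. ]
fr [413.  -78.7  40. ]
```

Checks against the given sizes:
- **Key spacing:** 41.3 and 41.6 mm, against 42 given.
- **Bar to clear key:** 52.4 mm, against 52 given.
- **Heights:** about 60 and 25 mm, 3–5 mm low because the side faces bias the centroids.

The x and y values can be used. I'll close the fingers along world y and move over the power key.

>>> {"op": "shift_gripper", "data": {"plan": [[[0, -47, -34, 0, -0.09], [0, -94, -68, 0, -0.18], [0, -141, -102, 0, -0.27], [0, -188, -136, 0, -0.36], [0, -235, -170, 0, -0.437]]]}}

```text
time: 1.32
tool_pos: [358.5, 228.9, 405.0]
tcp_rot: [3.141, 0.001, -3.115]
contact_force: [0.3, 0.3, 0.3]
grip_width: 46.4
finger_force: 0.0
```

```bash
python3 - <<'E'
from h import *
from scipy.spatial.transform import Rotation as R
o=telemetry.get_obs();print(o['tool_pos'],o['tcp_rot'],o['contact_force'])
T,S=[np.load(f,allow_pickle=True).item() for f in('T.npy','S.npy')]
print('beaker near rim top',onz(T,(131,207),130).round(), onz(T,(122,200),130).round())
M=R.from_euler('xyz',o['tcp_rot']).as_matrix()
print('rot now',(M.T@(np.array([448.5,83.5,300])-o['tool_pos'])).round(1))
E
```

```text
[358.48791153 228.90007231 404.99565938] [ 3.14118929e+00  9.44688752e-04 -3.11545184e+00] [0.31855602 0.33717538 0.33403897]
beaker near rim top [580. 422. 130.] [604. 451. 130.]
rot now [ -86.1 -147.7  105. ]
```

>>> {"op": "shift_gripper", "data": {"plan": [[[0, -29, -49, 0, 0], [0, -58, -98, 0, 0], [0, -86, -147.7, 0, 0], [0, -86, -147.7, 50, 0], [0, -86, -147.7, 100, 0]]]}}

```text
time: 1.95
tool_pos: [447.7, 83.9, 303.9]
tcp_rot: [3.141, 0.002, -3.121]
contact_force: [0.1, -0.2, -1.3]
grip_width: 0.8
finger_force: 0.0
```

>>> {"op": "shift_gripper", "data": {"plan": [[[0, 0, 0, 20, 0], [0, 0, 0, 20, 0], [0, 0, 0, 20, 0]]]}}

```text
time: 2.33
tool_pos: [447.8, 85.0, 285.7]
tcp_rot: [3.142, 0.002, -3.118]
contact_force: [0.3, -0.6, -0.9]
grip_width: 0.3
finger_force: 0.0
```

```bash
python3 - <<'E'
from h import *
o=telemetry.get_obs();print(o['tool_pos'],o['tcp_rot'],o['contact_force'])
a=cv2.resize(capture('top')['color'][205:275,205:305],None,fx=7,fy=7,interpolation=3)[:,:,::-1]
b=cv2.resize(capture('side')['color'][150:240,205:305],None,fx=5.4,fy=5.4,interpolation=3)[:,:,::-1]
b=b[:486,:];a=cv2.resize(a,(400,280));b=cv2.resize(b,(400,360))
cv2.imwrite('pics/z1.png',np.clip(np.hstack([cv2.copyMakeBorder(a,0,80,0,0,0),b])*1.8,0,255))
E
```

```text
[447.77269968  84.97635012 285.72083652] [ 3.14152223e+00  1.87488527e-03 -3.11823853e+00] [ 0.25655106 -0.64684791 -0.85646954][ WARN:0@2.629] global loadsave.cpp:1063 imwrite_ Unsupported depth image for selected encoder is fallbacked to CV_8U.
```

View pics/z1.png

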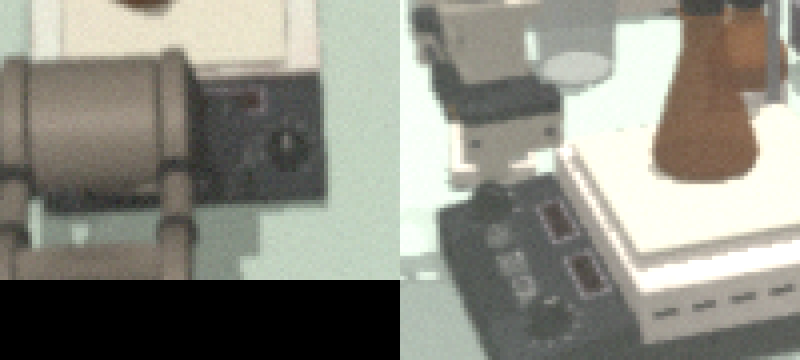

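In this view the keys are clear in the side half at (497,235), (512,262) and (523,290). The closed fingertips hang above them with their lower edge at about (490,187). I'll check that against the projection of the tips.

```bash
python3 - <<'E'
from h import *
T,S=[np.load(f,allow_pickle=True).item() for f in('T.npy','S.npy')]
for p,q in(((237.8,245.7),(229.1,207.7)),((250.1,245.2),(232,214.3)),((262.5,244.5),(235.7,221.2))):print(onz(T,p,63).round(1),onz(S,q,63).round(1))
print(onz(T,(167.8,241.4),30).round(1),onz(S,(222.4,182.2),30).round(1))
def pr(c,X):
    v=c['R']@X+c['t'];u=v[:2]/v[2];return u*(1+c['k1']*(u@u))*c['K'][0,0]+c['K'][:2,2]
for dx,dy in((-9.5,-19),(-9.5,19),(9.5,-19)):print(pr(S,np.array([447.8+dx,85+dy,107.7])),400+4*(pr(S,np.array([447.8+dx,85+dy,107.7]))-[205,150]))
E
```

```text
[449.9  83.8  63. ] [446.3  79.9  63. ]
[450.3  42.7  63. ] [446.5  38.8  63. ]
[451.4   1.3  63. ] [448.6  -2.8  63. ]
[474.5 323.7  30. ] [469.8 314.9  30. ]
[226.5037202  197.79791324] [486.01488081 591.19165297]
[224.00453475 192.00470872] [476.01813898 568.01883488]
[232.59977621 196.80245392] [510.39910484 587.20981569]
```

>>> {"op": "shift_gripper", "data": {"plan": [[[0, -0.7, -2.5, 12, 0], [0, -0.7, -2.5, 24, 0], [0, -0.7, -2.5, 34, 0], [0, -0.7, -2.5, 38, 0], [0, -0.7, -2.5, 38, 0]]]}}

```text
time: 3.05
tool_pos: [448.0, 82.4, 246.3]
tcp_rot: [3.142, -0.001, -3.118]
contact_force: [0.8, -0.0, -0.5]
grip_width: 0.3
finger_force: 0.0
```

```bash
python3 - <<'E'
from h import *
c=capture('side')['color'][165:240,205:280][:,:,::-1]
cv2.imwrite('pics/z2.png',np.clip(cv2.resize(c,(600,600),interpolation=3)*1.8,0,255).astype('uint8'))
E
```

```text
(no output)
```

View pics/z2.png

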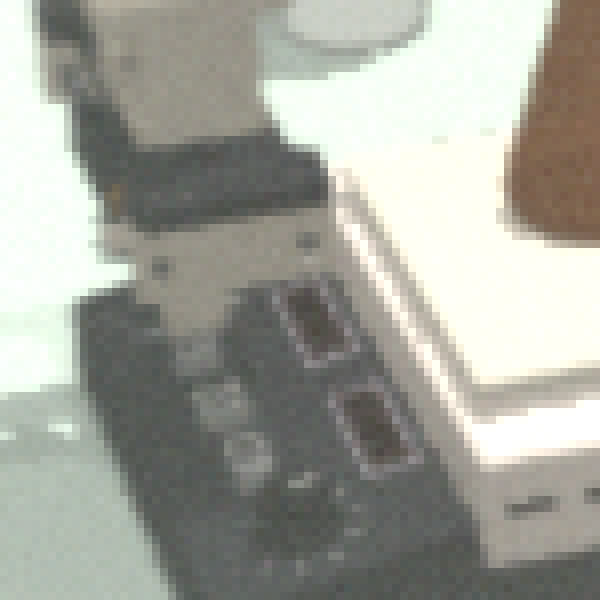

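The finger, bottom edge at about (200,335), hangs right over the power key at (195,345). The stir key at (222,400) and the heat key at (248,460) are clear. I'll press in small steps while watching the force.

>>> {"op": "shift_gripper", "data": {"plan": [[[0, 0, 0, 1, 0], [0, 0, 0, 2, 0], [0, 0, 0, 3, 0], [0, 0, 0, 4, 0], [0, 0, 0, 4, 0]]]}}

```text
time: 3.72
tool_pos: [448.0, 82.4, 242.7]
tcp_rot: [3.142, -0.0, -3.118]
contact_force: [-0.1, -0.3, -0.6]
grip_width: 0.3
finger_force: 0.0
```

>>> {"op": "shift_gripper", "data": {"plan": [[[0, 0, 0, 1, 0], [0, 0, 0, 2, 0], [0, 0, 0, 2, 0]]]}}

```text
time: 4.1
tool_pos: [448.1, 82.4, 240.8]
tcp_rot: [3.141, 0.0, -3.118]
contact_force: [-0.4, 0.1, 1.3]
grip_width: 0.6
finger_force: 0.6
```

>>> {"op": "shift_gripper", "data": {"plan": [[[0, 0, 0, 1, 0], [0, 0, 0, 1, 0]]]}}

```text
time: 4.35
tool_pos: [448.2, 82.4, 239.8]
tcp_rot: [3.142, 0.001, -3.118]
contact_force: [0.1, -0.1, 1.8]
grip_width: 0.2
finger_force: 0.9
```

>>> {"op": "shift_gripper", "data": {"plan": [[[0, 0, 0, 1, 0], [0, 0, 0, 1, 0]]]}}

```text
time: 4.6
tool_pos: [448.2, 82.4, 238.8]
tcp_rot: [3.142, 0.001, -3.118]
contact_force: [1.5, 0.2, 1.8]
grip_width: 0.5
finger_force: 1.0
```

>>> {"op": "shift_gripper", "data": {"plan": [[[0, 0, 0, 1, 0], [0, 0, 0, 1, 0]]]}}

```text
time: 4.85
tool_pos: [448.3, 82.4, 237.8]
tcp_rot: [3.142, 0.001, -3.118]
contact_force: [2.1, 1.2, 2.5]
grip_width: 0.5
finger_force: 1.1
```

>>> {"op": "shift_gripper", "data": {"plan": [[[0, 0, 0, 1, 0], [0, 0, 0, 1, 0]]]}}

```text
time: 5.1
tool_pos: [448.3, 82.4, 236.9]
tcp_rot: [3.142, 0.001, -3.118]
contact_force: [3.1, 0.1, 2.4]
grip_width: 0.4
finger_force: 1.6
```

>>> {"op": "shift_gripper", "data": {"plan": [[[0, 0, 0, 0.5, 0], [0, 0, 0, 0.5, 0]]]}}

```text
time: 5.35
tool_pos: [448.3, 82.4, 236.4]
tcp_rot: [3.142, 0.001, -3.118]
contact_force: [4.1, -0.2, 4.3]
grip_width: 0.5
finger_force: 2.2
```

>>> {"op": "shift_gripper", "data": {"plan": [[[0, 0, 0, 0.5, 0], [0, 0, 0, 0.5, 0]]]}}

```text
time: 5.6
tool_pos: [448.4, 82.4, 235.9]
tcp_rot: [3.142, 0.001, -3.118]
contact_force: [3.2, -0.0, 5.5]
grip_width: 0.5
finger_force: 2.7
```

>>> {"op": "shift_gripper", "data": {"plan": [[[0, 0, 0, 0.6, 0], [0, 0, 0, 0.6, 0]]]}}

```text
time: 5.85
tool_pos: [448.5, 82.4, 235.5]
tcp_rot: [3.142, 0.002, -3.118]
contact_force: [3.3, 0.2, 6.9]
grip_width: 0.6
finger_force: 3.2
```

>>> {"op": "shift_gripper", "data": {"plan": [[[0, 0, 0, 0.4, 0], [0, 0, 0, 0.4, 0]]]}}

```text
time: 6.1
tool_pos: [448.5, 82.4, 235.1]
tcp_rot: [3.142, 0.002, -3.118]
contact_force: [3.1, -0.1, 7.7]
grip_width: 0.5
finger_force: 3.5
```

The power key reached 7.7 N after about 5 mm of travel plus the spring section, so it is fully in. Next is the stir key: up, across, down to just above it.

>>> {"op": "shift_gripper", "data": {"plan": [[[0, 0, 0, -10, 0], [0, 0, 0, -20, 0], [0, 0, -20, -20, 0], [0, 0, -41.2, -20, 0], [0, 0, -41.2, -12, 0]]]}}

```text
time: 6.72
tool_pos: [448.8, 40.5, 247.0]
tcp_rot: [3.142, 0.0, -3.12]
contact_force: [0.1, 0.2, -0.3]
grip_width: 0.3
finger_force: 0.0
```

>>> {"op": "shift_gripper", "data": {"plan": [[[0, 0, 0, 2, 0], [0, 0, 0, 3, 0], [0, 0, 0, 3, 0], [0, 0, 0, 3, 0]]]}}

```text
time: 7.22
tool_pos: [449.0, 41.5, 243.8]
tcp_rot: [3.142, 0.0, -3.118]
contact_force: [0.7, -1.1, 0.5]
grip_width: 0.3
finger_force: 0.0
```

```bash
python3 - <<'E'
from h import *
c=capture('side')['color'][165:240,205:280][:,:,::-1]
cv2.imwrite('pics/z3.png',np.clip(cv2.resize(c,(600,600),interpolation=3)*1.8,0,255).astype('uint8'))
E
```

```text
(no output)
```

View pics/z3.png

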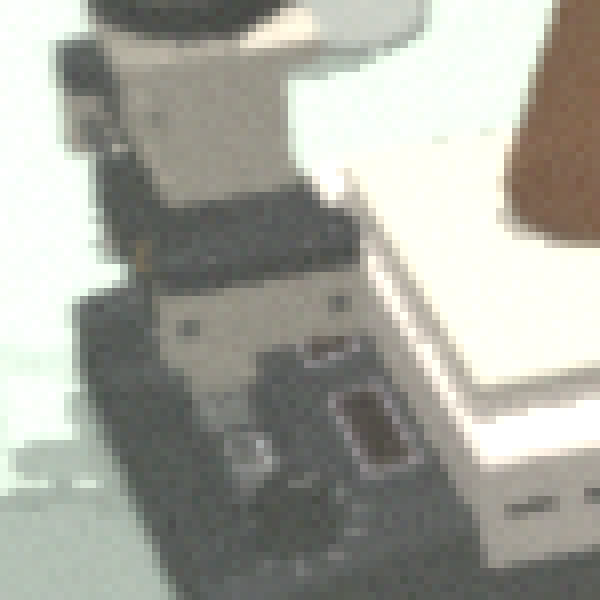

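The finger tip, bottom edge at about (222,395), is on the stir key, with the heat key at (248,455) clear. I'll press as before.

>>> {"op": "shift_gripper", "data": {"plan": [[[0, 0, 0, 1, 0], [0, 0, 0, 2, 0], [0, 0, 0, 3, 0], [0, 0, 0, 4, 0], [0, 0, 0, 4, 0]]]}}

```text
time: 7.9
tool_pos: [449.1, 41.2, 239.8]
tcp_rot: [3.142, 0.0, -3.118]
contact_force: [-0.0, 0.3, 2.3]
grip_width: 0.5
finger_force: 0.8
```

>>> {"op": "shift_gripper", "data": {"plan": [[[0, 0, 0, 1, 0], [0, 0, 0, 2, 0], [0, 0, 0, 2, 0]]]}}

```text
time: 8.28
tool_pos: [449.3, 41.2, 237.8]
tcp_rot: [3.142, 0.001, -3.118]
contact_force: [2.0, 0.4, 1.3]
grip_width: 0.4
finger_force: 0.9
```

>>> {"op": "shift_gripper", "data": {"plan": [[[0, 0, 0, 0.7, 0], [0, 0, 0, 1.5, 0], [0, 0, 0, 1.5, 0]]]}}

```text
time: 8.65
tool_pos: [449.3, 41.2, 236.4]
tcp_rot: [3.142, 0.001, -3.118]
contact_force: [2.3, 0.7, 3.9]
grip_width: 0.5
finger_force: 2.2
```

>>> {"op": "shift_gripper", "data": {"plan": [[[0, 0, 0, 0.6, 0], [0, 0, 0, 0.6, 0]]]}}

```text
time: 8.9
tool_pos: [449.4, 41.2, 235.9]
tcp_rot: [-3.142, 0.001, -3.118]
contact_force: [2.8, 0.4, 6.0]
grip_width: 0.7
finger_force: 2.8
```

>>> {"op": "shift_gripper", "data": {"plan": [[[0, 0, 0, 0.7, 0], [0, 0, 0, 0.7, 0]]]}}

```text
time: 9.15
tool_pos: [449.4, 41.2, 235.3]
tcp_rot: [-3.142, 0.002, -3.118]
contact_force: [3.7, 1.1, 6.5]
grip_width: 0.3
finger_force: 3.4
```

>>> {"op": "shift_gripper", "data": {"plan": [[[0, 0, 0, -10, 0], [0, 0, 0, -20, 0], [0, 0, -20, -20, 0], [0, 0, -41.6, -20, 0], [0, 0, -41.6, -12, 0]]]}}

```text
time: 9.78
tool_pos: [449.9, -1.2, 247.3]
tcp_rot: [-3.141, 0.001, -3.12]
contact_force: [0.0, -0.2, -0.3]
grip_width: 0.5
finger_force: 0.0
```

>>> {"op": "shift_gripper", "data": {"plan": [[[0, 0, 0, 2, 0], [0, 0, 0, 3, 0], [0, 0, 0, 3, 0], [0, 0, 0, 3, 0]]]}}

```text
time: 10.28
tool_pos: [450.0, -0.1, 244.0]
tcp_rot: [3.142, 0.0, -3.118]
contact_force: [-0.5, -0.0, 0.8]
grip_width: 0.3
finger_force: 0.0
```

```bash
python3 - <<'E'
from h import *
c=capture('side')['color'][165:240,205:280][:,:,::-1]
cv2.imwrite('pics/z4.png',np.clip(cv2.resize(c,(600,600),interpolation=3)*1.8,0,255).astype('uint8'))
E
```

```text
(no output)
```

View pics/z4.png

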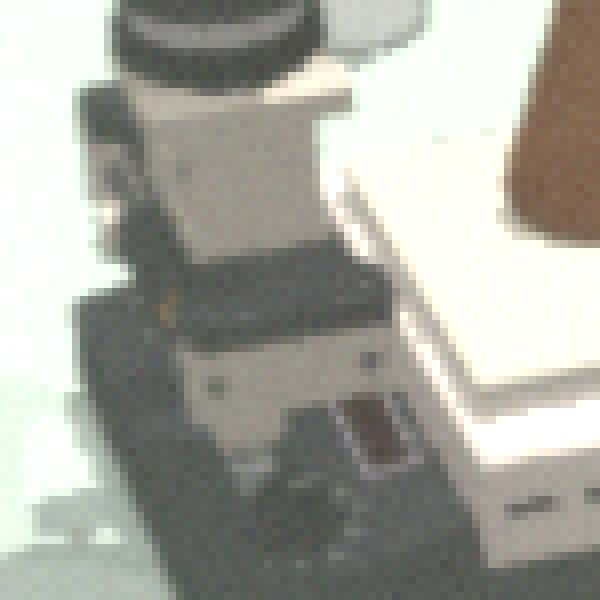

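The fingertip, bottom edge at about (248,448), is on the heat key, and the knob at (300,510) is clear.

>>> {"op": "shift_gripper", "data": {"plan": [[[0, 0, 0, 1, 0], [0, 0, 0, 2, 0], [0, 0, 0, 3, 0], [0, 0, 0, 4, 0], [0, 0, 0, 4, 0]]]}}

```text
time: 10.95
tool_pos: [450.1, -0.4, 240.0]
tcp_rot: [3.142, 0.0, -3.118]
contact_force: [-0.0, -0.1, 1.3]
grip_width: 0.6
finger_force: 0.7
```

>>> {"op": "shift_gripper", "data": {"plan": [[[0, 0, 0, 1, 0], [0, 0, 0, 2, 0], [0, 0, 0, 2, 0]]]}}

```text
time: 11.32
tool_pos: [450.2, -0.4, 238.0]
tcp_rot: [3.142, 0.001, -3.118]
contact_force: [2.0, 0.1, 1.8]
grip_width: 0.3
finger_force: 0.9
```

>>> {"op": "shift_gripper", "data": {"plan": [[[0, 0, 0, 0.7, 0], [0, 0, 0, 1.5, 0], [0, 0, 0, 1.5, 0]]]}}

```text
time: 11.7
tool_pos: [450.3, -0.4, 236.6]
tcp_rot: [-3.142, 0.001, -3.118]
contact_force: [2.8, 1.6, 3.2]
grip_width: 0.4
finger_force: 1.7
```

>>> {"op": "shift_gripper", "data": {"plan": [[[0, 0, 0, 0.6, 0], [0, 0, 0, 0.6, 0]]]}}

```text
time: 11.95
tool_pos: [450.3, -0.4, 236.0]
tcp_rot: [-3.142, 0.001, -3.118]
contact_force: [3.9, 0.8, 5.0]
grip_width: 0.3
finger_force: 2.3
```

>>> {"op": "shift_gripper", "data": {"plan": [[[0, 0, 0, 0.5, 0], [0, 0, 0, 1.1, 0], [0, 0, 0, 1.1, 0]]]}}

```text
time: 12.32
tool_pos: [450.4, -0.4, 235.1]
tcp_rot: [-3.141, 0.002, -3.118]
contact_force: [3.6, 1.4, 7.4]
grip_width: 0.5
finger_force: 3.3
```

>>> {"op": "shift_gripper", "data": {"plan": [[[0, 0, 0, -10, 0], [0, 0, 0, -35, 0], [0, 0, 0, -65, 0], [0, 0, 0, -65, 0]]]}}

```text
time: 12.82
tool_pos: [449.8, -0.4, 301.1]
tcp_rot: [-3.141, 0.001, -3.118]
contact_force: [-0.3, 0.4, 0.0]
grip_width: 0.1
finger_force: 0.0
```

>>> {"op": "shift_gripper", "data": {"plan": [[[0, -5, 55, 0, 0], [0, -10, 110, 0, 0.05], [0, -15, 165, 0, 0.1], [0, -20, 220, 0, 0.15], [0, -25, 270, 0, 0.22]]]}}

```text
time: 13.45
tool_pos: [467.8, 271.8, 298.3]
tcp_rot: [-3.139, -0.003, 2.943]
contact_force: [0.8, -0.6, 0.4]
grip_width: 0.5
finger_force: 0.0
```

```bash
python3 - <<'E'
from h import *
T,S=grab('top',4),grab('side',4)
o=telemetry.get_obs();print(o['tool_pos'],o['tcp_rot'])
a=T['m'][215:265,155:290];b=S['m'][165:235,195:265]
a=cv2.resize(a,(540,200),interpolation=3);b=cv2.resize(b,(540,540),interpolation=3)[:400]
cv2.imwrite('pics/z5.png',np.clip(np.vstack([a,b])[:,:,::-1]*1.8,0,255).astype('uint8'))
E
```

```text
[468.67291096 268.9043077  299.37785645] [-3.14074484e+00 -1.03529250e-03  2.94344932e+00]
```

View pics/z5.png

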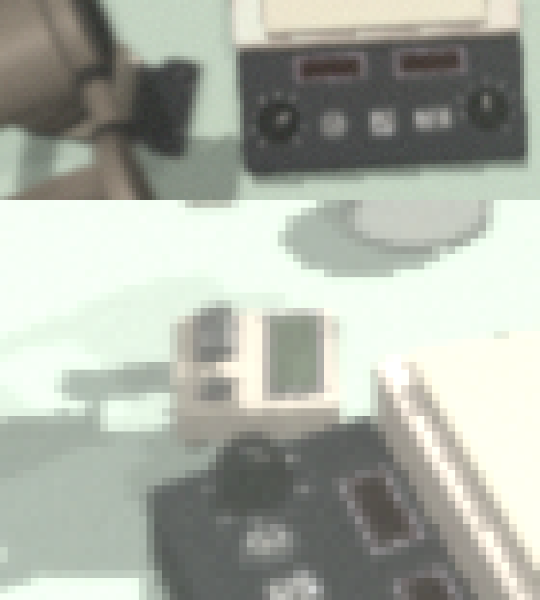

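The top half shows the knob marks unchanged and the three keys in place. In the side half the timer is undisturbed, with its bar at (217,330) and clear key at (215,385). I'll move over the bar and look once more.

>>> {"op": "shift_gripper", "data": {"plan": [[[0, 3, 26, 0, 0], [0, 6.6, 52.3, 0, 0], [0, 6.6, 52.3, 30, 0], [0, 6.6, 52.3, 60, 0], [0, 6.6, 52.3, 76, 0]]]}}

```text
time: 14.48
tool_pos: [472.4, 321.6, 222.4]
tcp_rot: [-3.14, -0.002, 2.943]
contact_force: [-0.3, -0.6, 0.2]
grip_width: 0.6
finger_force: 0.0
```

>>> {"op": "shift_gripper", "data": {"plan": [[[0, 0, 0, 0, 0], [0, 0, 0, 0, 0]]]}}

```text
time: 14.72
tool_pos: [473.0, 322.6, 224.8]
tcp_rot: [3.14, 0.001, 2.944]
contact_force: [0.8, 0.5, 0.2]
grip_width: 0.5
finger_force: 0.0
```

```bash
python3 - <<'E'
from h import *
S=grab('side',3)
b=S['m'][155:205,200:250]
cv2.imwrite('pics/z6.png',np.clip(cv2.resize(b,(600,600),interpolation=3)[:,:,::-1]*1.6,0,255).astype('uint8'))
E
```

```text
(no output)
```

View pics/z6.png

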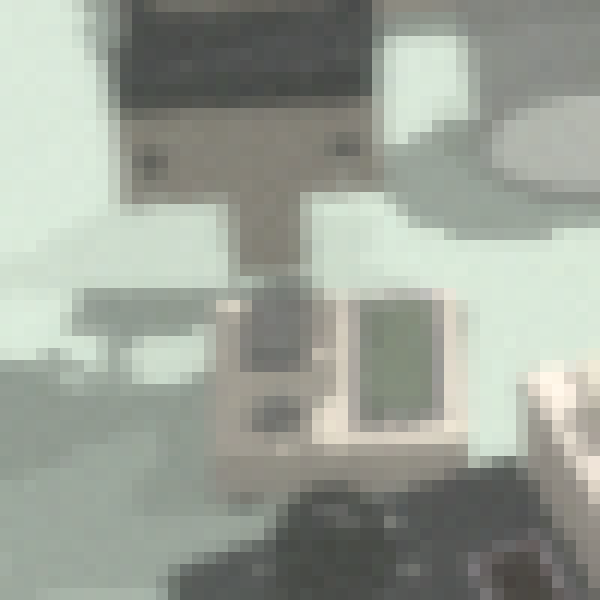

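The fingertip, lower edge at about (268,272), hangs 17 mm above the bar, which is at (280,325). Once down it would land a few mm left of and nearer than the centre. I'll correct by about (+1.5, −4) mm and come down.

>>> {"op": "shift_gripper", "data": {"plan": [[[0, -2.3, -3.6, 3, 0], [0, -2.3, -3.6, 8, 0], [0, -2.3, -3.6, 13, 0], [0, -2.3, -3.6, 13, 0], [0, -2.3, -3.6, 13, 0]]]}}

```text
time: 15.5
tool_pos: [474.0, 318.8, 210.6]
tcp_rot: [-3.142, -0.0, 2.945]
contact_force: [0.1, 0.7, 0.5]
grip_width: 0.4
finger_force: 0.0
```

>>> {"op": "shift_gripper", "data": {"plan": [[[0, 0, 0, 1, 0], [0, 0, 0, 2, 0], [0, 0, 0, 3, 0], [0, 0, 0, 4, 0], [0, 0, 0, 4, 0]]]}}

```text
time: 16.12
tool_pos: [474.0, 318.8, 206.9]
tcp_rot: [3.141, 0.0, 2.945]
contact_force: [-0.8, -0.0, 3.2]
grip_width: 0.2
finger_force: 1.5
```

>>> {"op": "shift_gripper", "data": {"plan": [[[0, 0, 0, 1, 0], [0, 0, 0, 2, 0], [0, 0, 0, 2.3, 0], [0, 0, 0, 2.3, 0]]]}}

```text
time: 16.62
tool_pos: [474.0, 318.8, 204.8]
tcp_rot: [3.141, 0.0, 2.945]
contact_force: [-2.2, -1.4, 6.2]
grip_width: 0.6
finger_force: 3.2
```

>>> {"op": "shift_gripper", "data": {"plan": [[[0, 0, 0, -8, 0], [0, 0, 0, -30, 0], [0, 0, 0, -80, 0], [0, 0, 0, -130, 0], [0, 0, 0, -130, 0]]]}}

```text
time: 17.25
tool_pos: [474.7, 319.1, 338.8]
tcp_rot: [3.136, 0.007, 2.945]
contact_force: [-0.0, -0.0, -0.8]
grip_width: 0.4
finger_force: 0.0
```

```bash
python3 - <<'E'
from h import *
T,S=grab('top',3),grab('side',3)
a=S['m'][155:240,200:300]
cv2.imwrite('pics/z7.png',np.clip(cv2.resize(a,(700,595),interpolation=3)[:,:,::-1]*1.6,0,255).astype('uint8'))
E
```

```text
(no output)
```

View pics/z7.png

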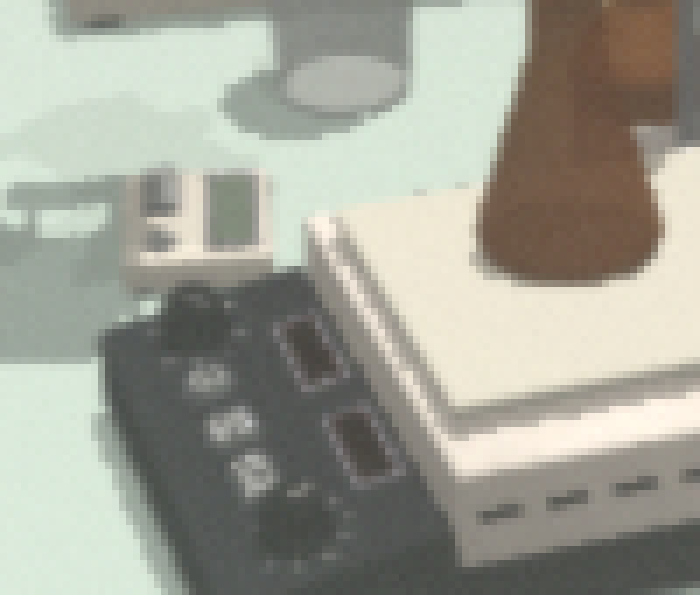

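The timer is where it was at (198,225), with its bar at (160,192) up again. The flask stands on the plate at (570,240), and the keys at (208,380), (232,428) and (252,472) are in. The arm is clear of everything, so I'll hand in.

```bash
python3 -c "
from plant import bot, workorder, telemetry, capture
print(workorder.close_job())"
```

```text
the job is handed in; nothing more can be done
None
```

I pressed power, stir and heat in that order (peaks 7.7, 6.5 and 7.4 N), tapped the start bar (6.2 N), which sprang back, and handed in at about 17.5 s with the arm clear; no verdict was returned.

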